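# Scan the mill cup and hold its bayonet lid at the half-way position

### The job

Turn the steel cup of the bench mill until the raised plate on its side squarely faces the reader block on the mill's base. Then put the lid on, its two lugs going down through the two gaps in the collar until its flange sits flush, and twist it clockwise only half-way to the lock, so that the grip fin is in line with the two narrow ribs on the cup's rim; do not let it go into the lock at any time. Finish while still gripping the lid and holding it there against its spring, with the cup's plate still facing the reader and the beaker, dropper bottle and tin left where they are.

Things in the scene. Friction and masses are not known exactly. Their poses are not given: they have to be found in the camera images.
- mill: bench mill, fixed: grey base plate 100 x 176 x 12 mm carrying the upright steel cup on a turntable and, on its +y side, a plastic reader block 50 wide, 34 deep, its top 52 mm above the bench, its windowed face 75 mm from the cup's axis. Origin on the cup's axis at bench level; +y from the cup to the reader, z up. The plate reaches from y = -54 to +122 mm
- cup (a joint): turn of the cup about its vertical axis (rad), anticlockwise from above positive, 0 when its plate faces the reader, range -1.6 to 1.6; stiff (0.25 N m friction), stays where left. Cup: cylinder 62 mm across, from 14 to 94 mm above the bench. Raised plate: 20 wide, 30 high, 2 mm proud, 27 to 57 mm above the bench, at 90 degrees from the collar's gaps; grip the smooth wall above it
- cup_mouth (a point): centre of the cup's mouth, at the height of rim and collar top, 94 mm above the bench; turns with the cup: x along the line through the two gaps, +y to the raised plate, z up. Collar: hole 37 mm across, 6 mm thick; the two opposite gaps on the x axis are 13 mm wide and reach 26 mm from the axis
- half_ribs: two narrow ribs (4 x 2 mm, 3 mm high) opposite each other on the cup's rim, marking half-way; they turn with the cup. Origin on the cup's axis at the rim, x along the line through the ribs, 35 degrees (0.61 rad) clockwise from the line of the gaps. Two square blocks (3.5 x 7 mm) on the rim at 70 degrees clockwise mark the lock
- ring (a joint): turn of the sprung drive ring inside the cup relative to the cup (rad), clockwise from above positive, 0 at rest, to 1.25. The lid's lugs meet it after about 0.12 rad of play and push it: about 0.49 at half-way. Its spring pushes back with 0.03 (at 0) to 0.09 N m. Click balls are felt from 0.65 and snap behind the lugs at 0.87 (locked)
- lid: loose bayonet lid, 0.12 kg, standing on its plug. Origin: centre of underside, z up. Plug 32 mm across, 19 mm high, tapered foot; two round lugs 8 mm thick on the x axis, 5 mm above the underside, 46 mm over their tips; flange 52 mm across at 19 to 25 mm; black grip fin 44 mm long (x), 12 thick (y), at 25 to 61 mm. Same after a half turn. Seated: flange on the rim, underside 19 mm below it
- beaker: small clear beaker, 47 mm across, 55 mm high, bystander; origin at the centre of its underside
- dropper: amber dropper bottle standing on the bench, 39 mm across, 102 mm high, bystander; origin at the centre of its underside
- tin: flat round tin, 59 mm across, 26 mm high, bystander; origin at the centre of its underside
Not all that is in view belongs to the job. There is more than one size of the mill; the one meant has the size given above. What is shaped like the lid but green is not meant.

How it is judged:
On the way, in this order (a step that is already met when the one before it is completed fails the run):
1. the cup's raised plate faces the reader, within 10 degrees (value of joint cup between -0.175 and 0.175 rad), for 0.2 s.
2. the lid is seated in the cup: flange down on the rim (within 3 mm), centred and upright (horizontal distance between lid and cup_mouth below 0.005 m and z of lid in the frame of cup_mouth below -0.016 m and angle between lid's own z axis and vertical below 0.07 rad), for 0.2 s.
At the end, for the whole second after the job is handed in: Lid seated in the cup (centred within 5 mm, flange within 3 mm of the rim, tilt under 4 deg), fin within 8.5 deg of the half-way ribs, ring pushed to 0.3-0.7 rad against its spring, lid still and gripped with over 2 N, cup plate facing the reader within 12 deg (all of step 2 and value of joint cup between -0.21 and 0.21 rad and value of joint ring between 0.3 and 0.7 rad and angle between the x axis of lid and the x axis of half_ribs, either way round below 0.15 rad and angular speed of lid below 0.15 rad/s and contact force between the fingers and lid above 2 N); the arm keeps its last pose, push and grip.
It fails at once if the lid is turned into the lock (value of joint ring above 0.88 rad).
It fails at once if a bystander (beaker) is moved by more than 3 cm (distance of beaker from where it was at the start of the episode above 0.03 m).
It fails at once if a bystander (dropper) is moved by more than 3 cm (distance of dropper from where it was at the start of the episode above 0.03 m).
It fails at once if a bystander (tin) is moved by more than 3 cm (distance of tin from where it was at the start of the episode above 0.03 m).
It also fails if it takes over 51 s, if anything falls off the work surface, if the arm or the gripper's body presses on something with over 40 N, if the wrist force passes 120 N, or if a joint passes its speed limit or range.

### The arm

A 6-joint arm with a two-finger parallel gripper is mounted at the origin on the work surface; the furniture and walls round the work are solid. World frame = base frame: x ahead of the robot, y to its left, z up, the work surface at z = 0. Lengths are in m, angles in rad, forces in N, time in s.
With the tool pointing down it reaches from about 0.3 to 0.875 m from the base axis. Payload 6.4 kg.
Tool frame: the origin (TCP) lies midway between the tips of the shut fingers; the grasp point (between the pads) lies 19 mm behind it (ctrl.pinch_z is the distance from the TCP to the grasp point, in m); z points along the fingers, y is the line along which they close (so a half turn about z gives the same grasp; the last joint's range is limited). The gripper opens to 85 mm and grips with 20 to 120 N. Pads are 22 mm wide; open, the fingers measure 114 mm over their backs; the gripper's body (76 mm by 85 mm) begins 54 mm behind the grasp point. The pads swing forward as they close: fully open they stand 13 mm farther back than shut.
Start: joints at [1.06, 0.181, 1.607, -0, 1.354, -0.206], TCP at [0.173, 0.549, 0.231] pointing down, gripper open.
Joint ranges: [-2.99, 2.99], [-0.89, 2.07], [0.3, 2.58], [-1.14, 4.28], [0, 2.63], [-3.12, 3.12]. Speed limits (rad/s): [2.57, 2.57, 3.01, 3.14, 3.14, 3.14].

### API

Orientations are given as a unit quaternion [w, x, y, z].
In Python, from bench import ctrl gives the robot as it stands.
- The arm moves only by the tool apply_moves, never from a script. Its argument "moves" is a list of rows, each an object with "jaw": the opening, from 0 (shut) to 1 (fully open); "offset": the shift along the tool's x, y, z in mm, a list of three; "rot": the turn, a rotation vector about the tool's x, y, z in degrees, a list of three. In form: [{"jaw": jaw, "offset": [dx, dy, dz], "rot": [ax, ay, az]}, ...]. A call has exactly 5 rows; each row shifts and turns the commanded pose from where the row before left it, along the tool's axes as they then stand; what a row does not reach is not made up. A row lasts 1/8 s, in which the tool goes at most 62.5 mm and 10.7 degrees, less where a joint would pass 70% of its speed; a pose out of reach is approached as far as the arm can. A call is refused whole if a number of a shift passes 62.5 or a number of a turn 10.7, either way. A call with a gripper value outside its range is refused whole. The fingers move at their own pace and stop on an object; the grip force is fixed at half the most. Time passes only in rows, so rows that do not move let the fingers close, or fill a call up. It gives the time, the measured TCP pose, the force, the opening and the grip force at its end, in the units of the state.
- ctrl.get_obs(): the state, without advancing time (a new reading comes with each control period).
- ctrl.camera(name): name is "scene" or "top" or "wrist"; returns (picture, depth): 420x560x3 uint8, red, green, blue; 420x560 float32, m along the optical axis (not along the pixel's ray), 0 where there is no reading.
- ctrl.camera_params(name): a dict with "K" (3x3 intrinsics, pixels), "cam_to_world" (4x4, takes a point from camera to world coordinates); the wrist camera has in their place "mount" (4x4, takes a point from camera to tool coordinates, whose origin is the TCP and whose axes are the flange's). Camera axes: x right, y down, z forward; pixel columns grow to the right and rows downward; lengths in m; the calibration is good to about 2 mm. The wrist camera is an equidistant fisheye: a pixel r from the principal point sees the ray r / f radians off the axis. A picture is of the moment at which its call begins: read the wrist's pose just before it. camera_params takes no time and is no camera call.
- ctrl.hand_in(): hands the job in; it is judged then, once.
Trained networks look in the newest picture that a camera, given by its name, has taken for a name from the list of things; names that differ only in an ending like _2 or _b are one class to them, and where a whole thing is asked for, a point or a joint stands for the part that bears it (a point fixed in the world has none). Each returns a list of dicts, best first, with "score" (0 to 1); they miss things now and then, are a little off and sometimes report something else, mostly with a low value. They report only what shows in the picture. A call takes as long as a camera call. They do not tell look-alikes from the thing itself.
- ctrl.outline_of(camera, target): "region" (420x560 bool, what is visible of it) and "position" ([column, row] in pixels, amid what is visible of it).
The state is a dict: "time_s": time; "q": joint angles; "dq": joint speeds; "joint_efforts": joint torques, N m; "eef_pos": TCP position; "eef_rot": TCP orientation; "wrist_force": force on the tool from outside, world axes, zero at the start; "torque": the same for the moment, N m; "opening": opening from 0.0 (shut) to 1.0 (fully open); "grasp_force": force on a finger pad.
Only numpy, scipy, OpenCV 4.12 (cv2) and the standard library are available. Lean on these libraries where they do the work, as an engineer would, in place of code of your own. Each camera call takes 0.05 s, during which the arm holds its last target. There are 200 camera calls.

## Working session

There is one attempt and no reset: what is moved stays moved. The work goes in short steps, Python scripts to look and compute and a tool call to move; the robot and the scene stay as the last step left them, time stands still between calls to the robot, and variables do not carry over. Pictures are saved under pics/ and viewed, at most 10 in all, crops included, and the job is handed in when it is done.

Besides the shell and the picture viewer there is one more tool, called after "Request:" as name(argument=value, ...) on one line, values as JSON. apply_moves: Moves the arm, as the interface text tells. Its arguments: {"type":"object","properties":{"moves":{"type":"array"}},"required":["moves"]}

```bash
mkdir -p pics; ls
cat > h.py <<'E'
import numpy as np, cv2
from bench import ctrl
from scipy.spatial.transform import Rotation as R
def cloud(name):
    im,d=ctrl.camera(name); p=ctrl.camera_params(name); K=p["K"]; T=np.array(p["cam_to_world"])
    v,u=np.mgrid[0:420,0:560]
    P=np.stack([(u-K[0][2])/K[0][0]*d,(v-K[1][2])/K[1][1]*d,d],-1)@T[:3,:3].T+T[:3,3]
    P[d==0]=np.nan
    return im,P
def save(n,im): cv2.imwrite("pics/"+n+".png",cv2.cvtColor(im,cv2.COLOR_RGB2BGR))
E
python3 - <<'E'
from h import *
for n in("scene","top"):
    im,P=cloud(n); save(n+"0",im); np.savez(n+"0.npz",im=im,P=P)
    print(n,ctrl.camera_params(n))
    for t in("mill","cup","lid","beaker","dropper","tin"):
        for o in ctrl.outline_of(n,t):
            r=o["region"]; q=P[r]; print(t,round(o["score"],2),np.round(o["position"]),r.sum(),np.round(np.nanmedian(q,0),3),np.round(np.nanmax(q[:,2]),3))
o=ctrl.get_obs();print(o["time_s"],o["eef_pos"],o["eef_rot"],o["opening"])
E
```

```text
pics
scene {'K': array([[459.00009987,   0.        , 277.85882532],
       [  0.        , 459.00009987, 207.82271364],
       [  0.        ,   0.        ,   1.        ]]), 'cam_to_world': array([[ 0.7795427 , -0.34133399,  0.52517072, -0.16027263],
       [-0.62629469, -0.43583082,  0.64637949, -0.75635401],
       [ 0.0082543 , -0.83279205, -0.5535244 ,  0.75289699],
       [ 0.        ,  0.        ,  0.        ,  1.        ]])}
mill 0.81 [319. 263.] 2665 [ 0.431 -0.179  0.022] 0.097
mill 0.62 [272. 232.] 923 [0.433 0.02  0.013] 0.065
cup 0.73 [322. 256.] 1049 [ 0.436 -0.195  0.069] 0.097
cup 0.63 [272. 231.] 351 [0.44  0.008 0.044] 0.065
lid 0.79 [217. 196.] 305 [0.421 0.244 0.033] 0.063
lid 0.74 [226. 216.] 321 [0.39  0.152 0.033] 0.063
beaker 0.64 [389. 287.] 507 [ 0.514 -0.333  0.035] 0.057
dropper 0.69 [202. 176.] 273 [0.451 0.354 0.043] 0.098
tin 0.6 [348. 329.] 695 [ 0.36  -0.345  0.025] 0.03
tin 0.57 [329. 254.] 32 [ 0.465 -0.174  0.068] 0.076
top {'K': array([[504.59335394,   0.        , 283.95498579],
       [  0.        , 504.59335394, 214.77456807],
       [  0.        ,
[... 298 characters left out ...]
00],
       [ 0.00000000e+00,  0.00000000e+00,  0.00000000e+00,
         1.00000000e+00]])}
mill 0.77 [340. 213.] 1778 [ 0.446 -0.15   0.015] 0.105
mill 0.62 [275. 218.] 777 [0.441 0.04  0.01 ] 0.071
cup 0.63 [286. 208.] 124 [0.449 0.021 0.057] 0.071
cup 0.61 [349. 213.] 396 [ 0.451 -0.18   0.076] 0.105
lid 0.52 [241. 230.] 211 [0.397 0.158 0.028] 0.074
lid 0.47 [211. 217.] 205 [0.427 0.248 0.029] 0.069
beaker 0.61 [398. 193.] 218 [ 0.522 -0.333  0.026] 0.061
dropper 0.58 [338. 215.] 1732 [ 0.446 -0.147  0.015] 0.105
tin 0.78 [398. 238.] 294 [ 0.372 -0.335  0.027] 0.037
0.7 [0.17254904 0.54851641 0.23129868] [-9.50775245e-06  1.51820123e-01  9.88408139e-01 -4.20877484e-06] 1.0003845534934603
```

Run:
```python
from h import *
s=np.load("scene0.npz")["im"][150:350,170:430]; t=np.load("top0.npz")["im"][160:260,180:440]
a=cv2.resize(s,(780,600),interpolation=cv2.INTER_CUBIC); save("s1",a)
save("t1",cv2.resize(t,(780,300),interpolation=cv2.INTER_CUBIC))
```

```text
(no output)
```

View pics/s1.png

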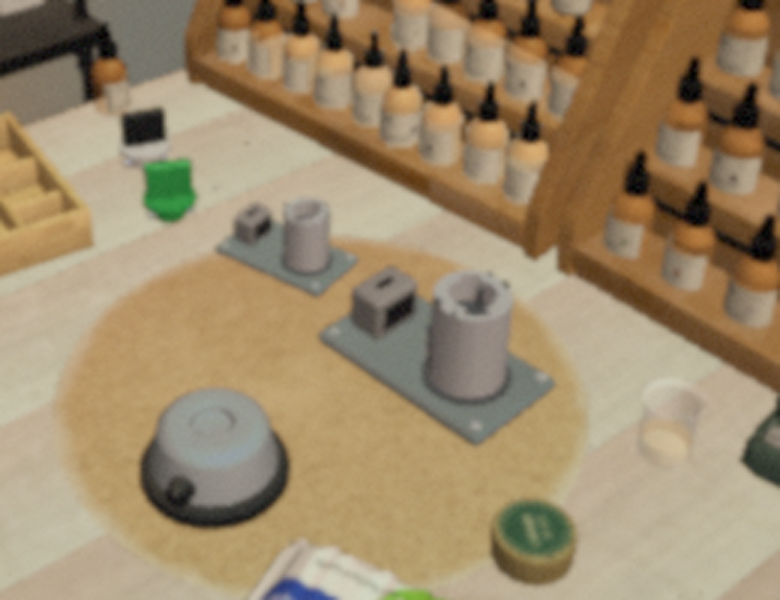

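View pics/t1.png

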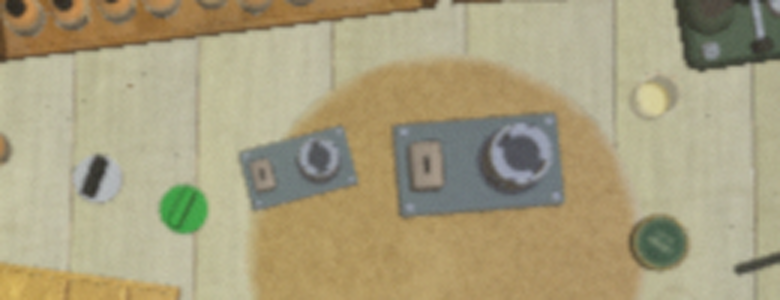

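Candidates: the mills are the small one (scene px 272,231) and the big one (322,256). The lids are the green one (226,216) and the white one with a black fin (217,196). I choose the big mill (its top measures 0.097 m) and the white/black lid. Next I measure them.

Run:
```python
from h import *
print(ctrl.camera_params("wrist"))
for n in("scene","top"):
    z=np.load(n+"0.npz");P=z["P"];im=z["im"].astype(int)
    X,Y,Z=P[...,0],P[...,1],P[...,2]
    m=(abs(X-.446)<.12)&(Y<-.03)&(Y>-.28)
    s=im.max(-1)-im.min(-1)
    g=m&(Z>.006)&(Z<.02)&(im[...,2]>=im[...,0]) 
    r=cv2.minAreaRect(P[g][:,:2].astype(np.float32)*1000); print(n,"plate",g.sum(),r, cv2.boxPoints(r).round())
    for lo,hi in((.03,.09),(.088,.2)):
        c=m&(Z>lo)&(Z<hi)&(Y<-.13); q=P[c]
        print("cup",lo,c.sum(),np.median(q,0).round(4),q.min(0).round(3),q.max(0).round(3))
        f=lambda q,r0:__import__("scipy.optimize",fromlist=["x"]).least_squares(lambda a:np.hypot(q[:,0]-a[0],q[:,1]-a[1])-r0,[.45,-.19],loss="soft_l1",f_scale=.002).x
        print("fit31",f(q,.031).round(4))
    c=m&(Z>.045)&(Z<.06)&(Y>-.13);print("reader",np.nanmedian(P[c],0),c.sum())
    l=(np.hypot(X-.425,Y-.248)<.04)
    for lo,hi in((.015,.035),(.05,.08)):
        q=P[l&(Z>lo)&(Z<hi)]
        r=cv2.minAreaRect(q[:,:2].astype(np.float32)*1000);print("lid",lo,len(q),q.mean(0).round(4),r)
        w,v=np.linalg.eigh(np.cov(q[:,:2].T));print(np.degrees(np.arctan2(v[1,1],v[0,1])),np.sqrt(w))
```

```text
{'K': array([[325.1922621 ,   0.        , 281.28991748],
       [  0.        , 325.1922621 , 208.78577003],
       [  0.        ,   0.        ,   1.        ]]), 'mount': array([[-5.57714657e-05, -9.57978547e-01, -2.86839850e-01,
         7.31780555e-02],
       [ 9.99999942e-01, -1.49729545e-04,  3.05627790e-04,
         3.64577295e-04],
       [-3.35733267e-04, -2.86839817e-01,  9.57978500e-01,
        -1.42134891e-01],
       [ 0.00000000e+00,  0.00000000e+00,  0.00000000e+00,
         1.00000000e+00]])}
scene plate 39 ((453.5955810546875, -235.9498748779297), (81.03458404541016, 5.63336181640625), 3.8865880966186523) [[ 413. -236.]
 [ 413. -242.]
 [ 494. -236.]
 [ 494. -230.]]
cup 0.03 669 [ 0.4337 -0.1978  0.0664] [ 0.418 -0.217  0.03 ] [ 0.479 -0.157  0.09 ]
fit31 [ 0.4507 -0.184 ]
cup 0.088 271 [ 0.4495 -0.1878  0.0933] [ 0.419 -0.216  0.088] [ 0.482 -0.154  0.098]
fit31 [ 0.4502 -0.1847]
reader [ 0.43965232 -0.09714103  0.05095912] 199
lid 0.015 125 [0.4209 0.2405 0.0256] ((421.1623229980469, 239.9072265625), (31.14249038696289, 50.69826889038086), 65.21674346923828)
154.78273
[... 315 characters left out ...]
717720031738) [[ 395.  -70.]
 [ 411. -239.]
 [ 502. -231.]
 [ 487.  -62.]]
cup 0.03 220 [ 0.4506 -0.1792  0.0685] [ 0.421 -0.208  0.03 ] [ 0.482 -0.151  0.09 ]
fit31 [ 0.433  -0.1788]
cup 0.088 181 [ 0.4527 -0.1832  0.0946] [ 0.423 -0.214  0.088] [ 0.482 -0.153  0.105]
fit31 [ 0.4527 -0.1821]
reader [ 0.44223807 -0.09024708  0.05250558] 168
lid 0.015 136 [0.4269 0.2488 0.026 ] ((427.6211853027344, 251.3428955078125), (50.34368896484375, 48.5528450012207), 4.686117649078369)
76.04405356969986 [0.01307614 0.01518537]
lid 0.05 60 [0.4281 0.2501 0.0614] ((427.8146057128906, 250.66513061523438), (12.262171745300293, 42.64055633544922), 67.72737121582031)
160.03110362128643 [0.0036404  0.01248521]
```

Request:
apply_moves(moves=[{"jaw":1,"offset":[-36.3,-41,0],"rot":[0,0,0]},{"jaw":1,"offset":[-36.3,-41,0],"rot":[0,0,0]},{"jaw":1,"offset":[-36.3,-41,0],"rot":[0,0,0]},{"jaw":1,"offset":[-36.3,-41,0],"rot":[0,0,0]},{"jaw":1,"offset":[-36.3,-41,0],"rot":[0,0,0]}])

```text
time_s: 1.32
eef_pos: [0.2847, 0.297, 0.2316]
eef_rot: [0.0, 0.152, 0.988, 0.0]
wrist_force: [0.9, 0.6, 0.4]
opening: 1.002
grasp_force: 0.0
```

Request:
apply_moves(moves=[{"jaw":1,"offset":[-36.3,-41,0],"rot":[0,0,0]},{"jaw":1,"offset":[-36.3,-41,0],"rot":[0,0,0]},{"jaw":1,"offset":[-36.3,-41,0],"rot":[0,0,0]},{"jaw":1,"offset":[-36.3,-41,0],"rot":[0,0,0]},{"jaw":1,"offset":[-36.3,-41,0],"rot":[0,0,0]}])

```text
time_s: 1.95
eef_pos: [0.3964, 0.0467, 0.2318]
eef_rot: [0.001, 0.152, 0.988, 0.0]
wrist_force: [0.6, -0.2, 1.0]
opening: 0.999
grasp_force: 0.0
```

Request:
apply_moves(moves=[{"jaw":1,"offset":[-36.3,-41,15],"rot":[0,0,0]},{"jaw":1,"offset":[-36.3,-41,15],"rot":[0,0,0]},{"jaw":1,"offset":[-36.3,-41,15],"rot":[0,0,0]},{"jaw":1,"offset":[-36.3,-41,15],"rot":[0,0,0]},{"jaw":1,"offset":[-36.3,-41,15],"rot":[0,0,0]}])

```text
time_s: 2.58
eef_pos: [0.508, -0.2035, 0.1559]
eef_rot: [0.0, 0.152, 0.988, -0.0]
wrist_force: [0.7, -0.1, 1.1]
opening: 1.001
grasp_force: 0.0
```

```bash
cat >> h.py <<'E'
def wrist():
    o=ctrl.get_obs(); im,d=ctrl.camera("wrist"); p=ctrl.camera_params("wrist")
    w,x,y,z=o["eef_rot"]; T=np.eye(4); T[:3,:3]=R.from_quat([x,y,z,w]).as_matrix(); T[:3,3]=o["eef_pos"]
    return im,d,T@np.array(p["mount"]),np.array(p["K"])
def wproj(P,T,K):
    c=(np.asarray(P)-T[:3,3])@T[:3,:3]; r=np.hypot(c[...,0],c[...,1])
    s=K[0,0]*np.arctan2(r,c[...,2])/np.maximum(r,1e-9)
    return K[0,2]+c[...,0]*s, K[1,2]+c[...,1]*s
def ortho(im,T,K,cx,cy,h,half=.05,n=600,interp=cv2.INTER_CUBIC):
    # up = world +x, left = world +y
    v,u=np.mgrid[0:n,0:n]; k=2*half/n
    G=np.stack([cx+half-v*k,cy+half-u*k,np.full(v.shape,h)],-1)
    a,b=wproj(G,T,K); return cv2.remap(im,a.astype(np.float32),b.astype(np.float32),interp)
def wcloud(d,T,K):
    v,u=np.mgrid[0:420,0:560]; a,b=(u-K[0,2]),(v-K[1,2]); r=np.hypot(a,b); t=np.tan(np.minimum(r/K[0,0],1.4))/np.maximum(r,1e-9)
    P=np.stack([a*t*d,b*t*d,d],-1)@T[:3,:3].T+T[:3,3]; P[d==0]=np.nan; return P
E
python3 - <<'E'
from h import *
im,d,T,K=wrist(); np.savez("w1.npz",im=im,d=d,T=T,K=K)
P=wcloud(d,T,K);Z=P[...,2]
from scipy.optimize import least_squares
near=np.hypot(P[...,0]-.4515,P[...,1]+.1835)<.045
m=near&(Z>.085)&(Z<.092)|near&(Z>.05)&(Z<.085)
q=P[near&(Z>.09)&(Z<.1)]
print(len(q),q.mean(0),np.percentile(q,[0,1,99,100],axis=0).round(4), np.median(q[:,2]))
# outer edge by angle
a=np.arctan2(q[:,1]+.1835,q[:,0]-.4515);e=[]
for k in range(36):
    s=q[(a>=-np.pi+k*np.pi/18)&(a<-np.pi+(k+1)*np.pi/18)]
    if len(s): e.append(s[np.argmax(np.hypot(s[:,0]-.4515,s[:,1]+.1835))])
e=np.array(e);f=least_squares(lambda x:np.hypot(e[:,0]-x[0],e[:,1]-x[1])-x[2],[.4515,-.1835,.031],loss="soft_l1",f_scale=.001);print(f.x)
save("w1o",ortho(im,T,K,.4515,-.1835,.094))
E
```

```text
4017 [ 0.4526675  -0.18390627  0.09350611] [[ 0.4224 -0.215   0.09  ]
 [ 0.424  -0.2132  0.091 ]
 [ 0.482  -0.155   0.0966]
 [ 0.4838 -0.1535  0.0983]] 0.09347907911506681
[ 0.45322053 -0.1840615   0.0306067 ]
```

View pics/w1o.png

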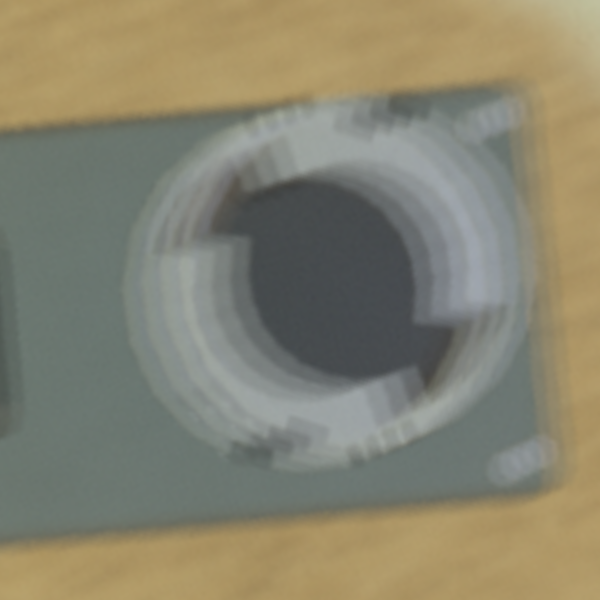

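The picture is blurred because the arm was still settling. It shows the gaps at upper left (240,212) and lower right (420,346), ribs at (265,120)/(385,440) and dark lock blocks at (380,112)/(270,445). That puts the gap line at about 54° in world, so the cup is at about +49°. I take one sharper look now that the arm is still.

Run:
```python
from h import *
wrist(); im,d,T,K=wrist(); np.savez("w1.npz",im=im,d=d,T=T,K=K)
o=ctrl.get_obs();print(o["time_s"],o["eef_pos"],np.abs(o["dq"]).max(),T[:3,3])
P=wcloud(d,T,K);Z=P[...,2]
for lo,hi in((.0955,.1),(.091,.0955)):
    q=P[(np.hypot(P[...,0]-.452,P[...,1]+.184)<.036)&(Z>lo)&(Z<hi)];print(len(q),q.mean(0).round(4),q.min(0).round(4),q.max(0).round(4))
# plate edges
g=(Z>.007)&(Z<.017)&(abs(P[...,0]-.45)<.1)&(P[...,1]<-.05)&(im[...,2]>=im[...,0].astype(int)-5)
r=cv2.minAreaRect(P[g][:,:2].astype(np.float32)*1000);print(r,cv2.boxPoints(r).round(1))
save("w2o",ortho(im,T,K,.452,-.184,.094,half=.04))
```

```text
2.725 [ 0.50717021 -0.20350812  0.15472848] 0.06141251408712295 [ 0.43845349 -0.18328231  0.29631607]
136 [ 0.4533 -0.1852  0.0963] [ 0.4238 -0.209   0.0955] [ 0.4827 -0.1649  0.0975]
3896 [ 0.4525 -0.1839  0.0935] [ 0.4224 -0.2149  0.091 ] [ 0.4836 -0.1533  0.0955]
((431.94122314453125, -292.79986572265625), (472.9134216308594, 126.5097885131836), 82.79740905761719) [[ 339.5 -519.5]
 [ 465.1 -535.3]
 [ 524.3  -66.1]
 [ 398.8  -50.3]]
```

View pics/w2o.png

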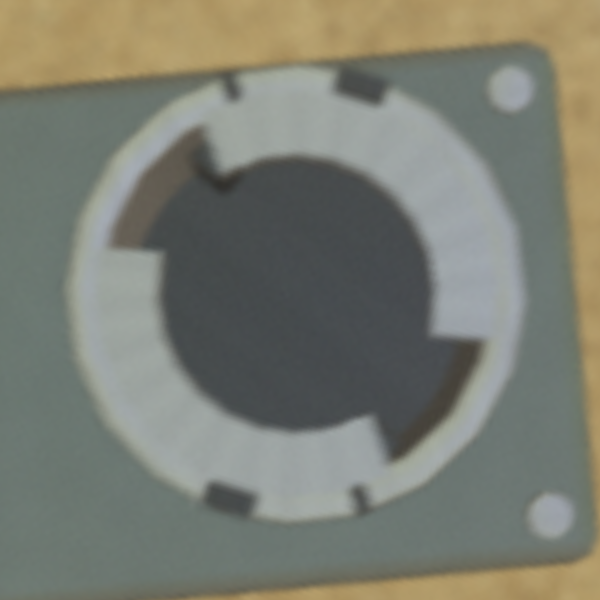

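Now it is sharp: rim centre at px (296,294), which is world (0.4527,-0.1835), with a diameter of 61 mm ✓. Ribs are at (232,86)/(360,500), so the gap line is at 52.2°. Plate edges give mill yaw 5.2°, so the cup is at +47° and must turn 47° clockwise.

Request:
apply_moves(moves=[{"jaw":1,"offset":[29,1.2,0],"rot":[0,0,0]},{"jaw":1,"offset":[29,1.3,0],"rot":[0,0,0]},{"jaw":1,"offset":[0,0,20],"rot":[0,0,0]},{"jaw":1,"offset":[0,0,20],"rot":[0,0,0]},{"jaw":1,"offset":[0,0,0],"rot":[0,0,0]}])

```text
time_s: 3.35
eef_pos: [0.4517, -0.1801, 0.1156]
eef_rot: [-0.001, 0.151, 0.988, 0.001]
wrist_force: [1.0, -1.0, 1.0]
opening: 0.998
grasp_force: 0.0
```

Request:
apply_moves(moves=[{"jaw":1,"offset":[-1.5,-2.5,10],"rot":[0,0,0]},{"jaw":1,"offset":[0,0,25],"rot":[0,0,0]},{"jaw":1,"offset":[0,0,28],"rot":[0,0,0]},{"jaw":1,"offset":[0,0,0],"rot":[0,0,0]},{"jaw":0.6,"offset":[0,0,0],"rot":[0,0,0]}])

```text
time_s: 3.98
eef_pos: [0.4542, -0.185, 0.0543]
eef_rot: [0.001, 0.152, 0.988, -0.0]
wrist_force: [-0.3, 0.2, 0.5]
opening: 0.812
grasp_force: 0.0
```

Request:
apply_moves(moves=[{"jaw":0.5,"offset":[0,0,0],"rot":[0,0,0]},{"jaw":0.3,"offset":[0,0,0],"rot":[0,0,0]},{"jaw":0,"offset":[0,0,0],"rot":[0,0,0]},{"jaw":0,"offset":[0,0,0],"rot":[0,0,0]},{"jaw":0,"offset":[0,0,0],"rot":[0,0,0]}])

```text
time_s: 4.6
eef_pos: [0.4545, -0.185, 0.0551]
eef_rot: [0.001, 0.152, 0.988, -0.0]
wrist_force: [-1.1, 2.3, 4.8]
opening: 0.722
grasp_force: 65.0
```

Request:
apply_moves(moves=[{"jaw":0,"offset":[0.5,0,0],"rot":[0,0,9.5]},{"jaw":0,"offset":[0.5,0,0],"rot":[0,0,9.5]},{"jaw":0,"offset":[0,0,0],"rot":[0,0,9.5]},{"jaw":0,"offset":[0,0,0],"rot":[0,0,9.5]},{"jaw":0,"offset":[0,0,0],"rot":[0,0,9.5]}])

```text
time_s: 5.22
eef_pos: [0.4539, -0.1858, 0.0552]
eef_rot: [0.002, 0.539, 0.842, -0.001]
wrist_force: [-0.2, -3.4, 2.2]
opening: 0.723
grasp_force: 65.2
```

Request:
apply_moves(moves=[{"jaw":0,"offset":[0,0,0],"rot":[0,0,0]},{"jaw":0,"offset":[0,0,0],"rot":[0,0,0]},{"jaw":1,"offset":[0,0,0],"rot":[0,0,0]},{"jaw":1,"offset":[0,0,0],"rot":[0,0,0]},{"jaw":1,"offset":[0,0,0],"rot":[0,0,0]}])

```text
time_s: 5.85
eef_pos: [0.4525, -0.1839, 0.0532]
eef_rot: [-0.0, 0.537, 0.844, 0.0]
wrist_force: [0.2, -1.4, 0.0]
opening: 1.001
grasp_force: 0.0
```

Request:
apply_moves(moves=[{"jaw":1,"offset":[0,0,-40],"rot":[0,0,0]},{"jaw":1,"offset":[0,0,-40],"rot":[0,0,0]},{"jaw":1,"offset":[-25,0,-20],"rot":[0,0,0]},{"jaw":1,"offset":[-25,0,-10],"rot":[0,0,0]},{"jaw":1,"offset":[0,0,0],"rot":[0,0,0]}])

```text
time_s: 6.48
eef_pos: [0.4746, -0.231, 0.1643]
eef_rot: [0.001, 0.537, 0.843, -0.0]
wrist_force: [-0.1, 0.3, -0.9]
opening: 0.999
grasp_force: 0.0
```

Run:
```python
from h import *
wrist();wrist();wrist(); im,d,T,K=wrist(); np.savez("w3.npz",im=im,d=d,T=T,K=K)
save("w3o",ortho(im,T,K,.452,-.184,.094,half=.04))
o=ctrl.get_obs();print(o["time_s"],o["eef_pos"])
```

```text
6.675 [ 0.47285023 -0.22826179  0.16220805]
```

View pics/w3o.png

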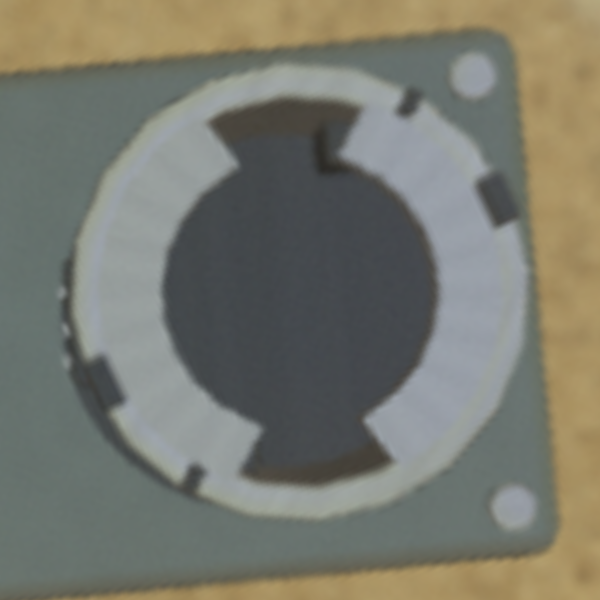

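The sharp view shows ribs at (409,101)/(193,480) and lock blocks at (496,198)/(104,382). The gap line is 5.2° and the mill yaw about 5.1°, so the cup is aligned, with its centre at about (0.453,-0.184). Next is the lid.

Request:
apply_moves(moves=[{"jaw":1,"offset":[41,21.1,0],"rot":[0,0,-4.5]},{"jaw":1,"offset":[39.2,24.3,0],"rot":[0,0,-4.5]},{"jaw":1,"offset":[37.2,27.3,0],"rot":[0,0,-4.5]},{"jaw":1,"offset":[34.9,30.1,0],"rot":[0,0,-4.5]},{"jaw":1,"offset":[32.5,32.7,0],"rot":[0,0,-4.5]}])

```text
time_s: 7.3
eef_pos: [0.4815, 0.003, 0.1627]
eef_rot: [-0.001, 0.361, 0.933, -0.0]
wrist_force: [-0.1, -0.3, -0.4]
opening: 1.003
grasp_force: 0.0
```

Request:
apply_moves(moves=[{"jaw":1,"offset":[29.8,35.2,0],"rot":[0,0,-4.5]},{"jaw":1,"offset":[26.9,37.4,0],"rot":[0,0,-4.5]},{"jaw":1,"offset":[23.9,39.4,0],"rot":[0,0,-4.5]},{"jaw":1,"offset":[20.7,41.2,0],"rot":[0,0,-4.5]},{"jaw":1,"offset":[17.5,42.7,0],"rot":[0,0,-4.5]}])

```text
time_s: 7.92
eef_pos: [0.4903, 0.233, 0.1626]
eef_rot: [-0.001, 0.172, 0.985, -0.0]
wrist_force: [1.3, -0.1, 0.7]
opening: 1.0
grasp_force: 0.0
```

Run:
```python
from h import *
for i in range(5): wrist()
im,d,T,K=wrist(); np.savez("w4.npz",im=im,d=d,T=T,K=K)
P=wcloud(d,T,K);Z=P[...,2];n=np.hypot(P[...,0]-.427,P[...,1]-.25)<.04
for lo,hi in((.021,.03),(.056,.066)):
    q=P[n&(Z>lo)&(Z<hi)];r=cv2.minAreaRect(q[:,:2].astype(np.float32)*1000);print(lo,len(q),q.mean(0).round(4),q.min(0).round(4),q.max(0).round(4),r)
save("w4o",ortho(im,T,K,.427,.25,.061,half=.04))
o=ctrl.get_obs();print(o["time_s"],o["eef_pos"],o["eef_rot"])
```

```text
0.021 1836 [0.4279 0.2503 0.0245] [0.4024 0.2239 0.0215] [0.4541 0.2755 0.0272] ((427.5170593261719, 250.014892578125), (50.75926208496094, 50.42595291137695), 70.7222900390625)
0.056 939 [0.4282 0.25   0.06  ] [0.4069 0.2382 0.0565] [0.4499 0.2618 0.0627] ((428.4594421386719, 249.7670135498047), (12.122160911560059, 43.504188537597656), 70.11505126953125)
8.225 [0.4908444  0.23068169 0.16272039] [-5.75423378e-04  1.73504043e-01  9.84832896e-01 -4.27984945e-04]
```

View pics/w4o.png

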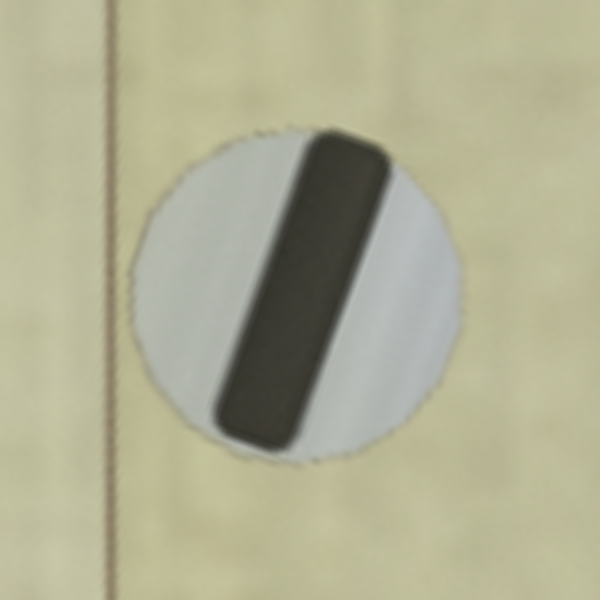

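The white lid with the black fin is centred at px (300,292), which is world (0.4284,0.2498). The fin is at 160°, and the tool yaw of 70° is already square to it.

Request:
apply_moves(moves=[{"jaw":1,"offset":[32.6,-1.7,0],"rot":[0,0,0]},{"jaw":1,"offset":[32.6,-1.7,0],"rot":[0,0,0]},{"jaw":1,"offset":[0,0,25],"rot":[0,0,0]},{"jaw":1,"offset":[0,0,25],"rot":[0,0,0]},{"jaw":1,"offset":[0,0,0],"rot":[0,0,0]}])

```text
time_s: 8.85
eef_pos: [0.4276, 0.2488, 0.1116]
eef_rot: [-0.002, 0.174, 0.985, -0.001]
wrist_force: [-0.3, 0.1, 1.1]
opening: 0.999
grasp_force: 0.0
```

Request:
apply_moves(moves=[{"jaw":1,"offset":[-0.5,0.6,28],"rot":[0,0,0]},{"jaw":1,"offset":[0,0,28],"rot":[0,0,0]},{"jaw":0.8,"offset":[0,0,24],"rot":[0,0,0]},{"jaw":0.5,"offset":[0,0,0],"rot":[0,0,0]},{"jaw":0.3,"offset":[0,0,0],"rot":[0,0,0]}])

```text
time_s: 9.48
eef_pos: [0.431, 0.2507, 0.0347]
eef_rot: [0.001, 0.174, 0.985, 0.0]
wrist_force: [0.4, 0.8, 0.5]
opening: 0.386
grasp_force: 0.0
```

Request:
apply_moves(moves=[{"jaw":0.25,"offset":[0,0,0],"rot":[0,0,0]},{"jaw":0.2,"offset":[0,0,0],"rot":[0,0,0]},{"jaw":0,"offset":[0,0,0],"rot":[0,0,0]},{"jaw":0,"offset":[0,0,0],"rot":[0,0,0]},{"jaw":0,"offset":[0,0,0],"rot":[0,0,0]}])

```text
time_s: 10.1
eef_pos: [0.4304, 0.2508, 0.034]
eef_rot: [0.0, 0.173, 0.985, 0.0]
wrist_force: [-0.6, -1.1, 5.4]
opening: 0.121
grasp_force: 62.2
```

Request:
apply_moves(moves=[{"jaw":0,"offset":[0,0,-15],"rot":[0,0,0]},{"jaw":0,"offset":[0,0,-27],"rot":[0,0,0]},{"jaw":0,"offset":[0,0,-33],"rot":[0,0,0]},{"jaw":0,"offset":[0,0,-33],"rot":[0,0,0]},{"jaw":0,"offset":[0,0,-27],"rot":[0,0,0]}])

```text
time_s: 10.72
eef_pos: [0.4298, 0.2508, 0.1703]
eef_rot: [0.0, 0.173, 0.985, 0.0]
wrist_force: [0.3, -0.2, -1.0]
opening: 0.127
grasp_force: 61.1
```

Request:
apply_moves(moves=[{"jaw":0,"offset":[-17.2,-40.4,0],"rot":[0,0,-2.52]},{"jaw":0,"offset":[-15.4,-41.1,0],"rot":[0,0,-2.52]},{"jaw":0,"offset":[-13.6,-41.7,0],"rot":[0,0,-2.52]},{"jaw":0,"offset":[-11.8,-42.2,0],"rot":[0,0,-2.52]},{"jaw":0,"offset":[-10,-42.6,0],"rot":[0,0,-2.52]}])

```text
time_s: 11.35
eef_pos: [0.4417, 0.0306, 0.169]
eef_rot: [0.0, 0.063, 0.998, 0.0]
wrist_force: [0.0, 1.2, -1.3]
opening: 0.128
grasp_force: 61.1
```

Request:
apply_moves(moves=[{"jaw":0,"offset":[-8,-43,0],"rot":[0,0,-2.52]},{"jaw":0,"offset":[-6.1,-43.3,0],"rot":[0,0,-2.52]},{"jaw":0,"offset":[-4.2,-43.4,0],"rot":[0,0,-2.52]},{"jaw":0,"offset":[-2.3,-43.5,0],"rot":[0,0,-2.52]},{"jaw":0,"offset":[-0.4,-43.6,0],"rot":[0,0,-2.52]}])

```text
time_s: 11.98
eef_pos: [0.454, -0.1874, 0.1689]
eef_rot: [0.0, -0.046, 0.999, -0.0]
wrist_force: [0.3, -0.2, -1.0]
opening: 0.13
grasp_force: 61.1
```

Run:
```python
from h import *
for i in range(6): wrist()
im,d,T,K=wrist(); np.savez("w5.npz",im=im,d=d,T=T,K=K)
o=ctrl.get_obs();print(o["time_s"],o["eef_pos"],o["eef_rot"],o["opening"],o["grasp_force"])
h,w=im.shape[:2]; save("w5",cv2.resize(im,(800,600),interpolation=cv2.INTER_CUBIC))
```

```text
12.325 [ 0.45396386 -0.18486518  0.16830139] [-1.68687820e-04 -4.61144599e-02  9.98936101e-01  3.06870080e-04] 0.13073514050894866 61.07686400413513
```

View pics/w5.png

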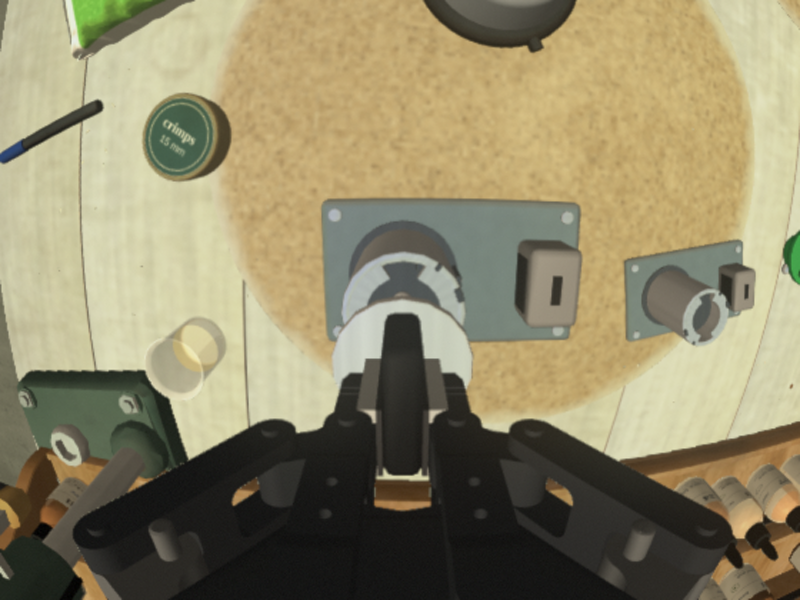

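The lid is held upright: flange at (400,345), fin at (402,390). The gap in the cup is ahead of it at (405,270). Next I measure the flange centre and tilt in the tool frame.

Run:
```python
from h import *
from scipy.optimize import least_squares
z=np.load("w5.npz");im,d,T,K=[z[k] for k in("im","d","T","K")]
M=np.array(ctrl.camera_params("wrist")["mount"])
P=wcloud(d,M,K)   # tool frame
s=im.astype(int)
for lo,hi in((.006,.012),):
    m=(np.hypot(P[...,0],P[...,1])<.032)&(P[...,2]>lo)&(P[...,2]<hi)&(P[...,0]>.004)&(s.min(-1)>110)
    q=P[m];print(len(q),q.min(0).round(4),q.max(0).round(4))
    A=np.c_[q[:,:2],np.ones(len(q))];c=np.linalg.lstsq(A,q[:,2],rcond=None)[0];print("plane",c.round(4),"tilt deg",np.degrees(np.hypot(c[0],c[1])).round(2))
    a=np.arctan2(q[:,1],q[:,0]);e=[]
    for k in np.arange(-1.3,1.3,.08):
        t=q[(a>=k)&(a<k+.08)]
        if len(t)>8: e.append(t[np.argmax(np.hypot(t[:,0],t[:,1]))])
    e=np.array(e);f=least_squares(lambda x:np.hypot(e[:,0]-x[0],e[:,1]-x[1])-.0255,[0,0],loss="soft_l1",f_scale=.001);print(len(e),f.x.round(4),np.abs(f.fun).mean().round(5))
m=(abs(P[...,1])<.012)&(P[...,2]<-.02)&(P[...,2]>-.035)&(s.max(-1)<90)&(abs(P[...,0])<.035)
q=P[m];print("fin",len(q),q.min(0).round(4),q.max(0).round(4),q.mean(0).round(4))
```

```text
2438 [ 0.004  -0.0248  0.0065] [0.0277 0.0257 0.0118]
plane [ 0.0092 -0.0016  0.0093] tilt deg 0.53
33 [0.0019 0.0004] 0.00017
fin 3092 [-0.0199 -0.0118 -0.035 ] [ 0.0243  0.012  -0.02  ] [ 0.0063  0.0005 -0.0266]
```

Request:
apply_moves(moves=[{"jaw":0,"offset":[-1,0.7,12],"rot":[0,0,0]},{"jaw":0,"offset":[0,0,14],"rot":[0,0,0]},{"jaw":0,"offset":[0,0,10],"rot":[0,0,0]},{"jaw":0,"offset":[0,0,0],"rot":[0,0,0]},{"jaw":0,"offset":[0,0,0],"rot":[0,0,0]}])

```text
time_s: 12.95
eef_pos: [0.4552, -0.1854, 0.1323]
eef_rot: [0.0, -0.046, 0.999, -0.0]
wrist_force: [-1.1, 0.3, -0.6]
opening: 0.13
grasp_force: 61.1
```

Request:
apply_moves(moves=[{"jaw":0,"offset":[0.2,1,0],"rot":[0,0,0]},{"jaw":0,"offset":[0,0,5],"rot":[0,0,0]},{"jaw":0,"offset":[0,0,4],"rot":[0,0,0]},{"jaw":0,"offset":[0,0,3],"rot":[0,0,0]},{"jaw":0,"offset":[0,0,0],"rot":[0,0,0]}])

```text
time_s: 13.58
eef_pos: [0.4546, -0.1842, 0.1199]
eef_rot: [-0.0, -0.046, 0.999, 0.0]
wrist_force: [0.2, 0.6, -1.9]
opening: 0.127
grasp_force: 61.1
```

Request:
apply_moves(moves=[{"jaw":0,"offset":[0,0,4],"rot":[0,0,0]},{"jaw":0,"offset":[0,0,3],"rot":[0,0,0]},{"jaw":0,"offset":[0,0,2],"rot":[0,0,0]},{"jaw":0,"offset":[0,0,1],"rot":[0,0,0]},{"jaw":0,"offset":[0,0,0],"rot":[0,0,0]}])

```text
time_s: 14.2
eef_pos: [0.4548, -0.1843, 0.1102]
eef_rot: [-0.0, -0.046, 0.999, 0.0]
wrist_force: [0.9, -0.8, -1.6]
opening: 0.126
grasp_force: 61.1
```

Request:
apply_moves(moves=[{"jaw":0,"offset":[0,0,0.8],"rot":[0,0,0]},{"jaw":0,"offset":[0,0,0.8],"rot":[0,0,0]},{"jaw":0,"offset":[0,0,0],"rot":[0,0,0]},{"jaw":0,"offset":[0,0,0],"rot":[0,0,0]},{"jaw":0,"offset":[0,0,0],"rot":[0,0,0]}])

```text
time_s: 14.82
eef_pos: [0.4549, -0.1844, 0.1089]
eef_rot: [0.0, -0.046, 0.999, -0.0]
wrist_force: [-0.3, 1.1, 3.3]
opening: 0.123
grasp_force: 61.7
```

Request:
apply_moves(moves=[{"jaw":0,"offset":[0,-0.17,0],"rot":[0,0,5]},{"jaw":0,"offset":[0,-0.17,0],"rot":[0,0,5]},{"jaw":0,"offset":[0,-0.17,0],"rot":[0,0,5]},{"jaw":0,"offset":[0,-0.17,0],"rot":[0,0,5]},{"jaw":0,"offset":[0,0,0],"rot":[0,0,0]}])

```text
time_s: 15.45
eef_pos: [0.4552, -0.1851, 0.109]
eef_rot: [0.0, 0.128, 0.992, -0.0]
wrist_force: [1.1, 0.9, 4.0]
opening: 0.124
grasp_force: 61.8
```

Request:
apply_moves(moves=[{"jaw":0,"offset":[0,-0.17,0],"rot":[0,0,5]},{"jaw":0,"offset":[0,-0.17,0],"rot":[0,0,5]},{"jaw":0,"offset":[0,-0.17,0],"rot":[0,0,5]},{"jaw":0,"offset":[0,0,0],"rot":[0,0,0]},{"jaw":0,"offset":[0,0,0],"rot":[0,0,0]}])

```text
time_s: 16.08
eef_pos: [0.455, -0.1856, 0.109]
eef_rot: [0.0, 0.256, 0.967, -0.0]
wrist_force: [0.3, 1.1, 4.4]
opening: 0.126
grasp_force: 61.9
```

Run:
```python
from h import *
im,d,T,K=wrist(); np.savez("w6.npz",im=im,d=d,T=T,K=K)
o=ctrl.get_obs();n=o["eef_rot"];print(o["time_s"],o["eef_pos"],"yaw",2*np.degrees(np.arctan2(n[2],n[1]))-90,o["wrist_force"],o["torque"],o["opening"],o["grasp_force"])
# lid centre world
Rm=R.from_quat([n[1],n[2],n[3],n[0]]).as_matrix();print(np.array(o["eef_pos"])+Rm@[.0019,.0003,.0343])
save("w6",cv2.resize(im[120:330,120:400],(800,600),interpolation=cv2.INTER_CUBIC))
i2,P=cloud("top"); save("t6",cv2.resize(ortho(im,T,K,.453,-.184,.097,half=.045),(600,600)))
```

```text
16.125 [ 0.45498322 -0.18560234  0.10898777] yaw 60.35248407071032 [1.45882453 1.42267392 5.41431543] [ 0.27831845 -0.11589909  0.10796098] 0.13380879310892563 61.95045232772827
[ 0.45350796 -0.18441369  0.07468615]
```

View pics/w6.png

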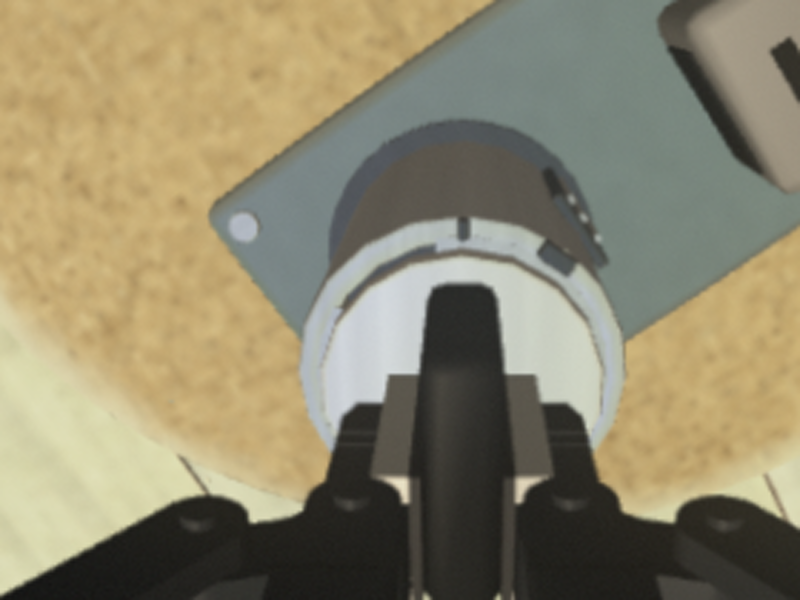

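View pics/t6.png

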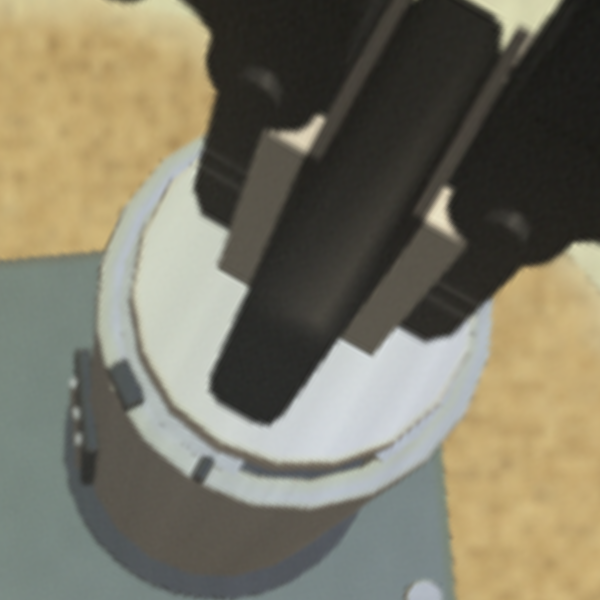

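The view shows the fin (462,290) in line with the rib (463,229), the flange flush, the cup plate still facing the reader, and a 62 N grip. I hand it in.

```bash
python3 -c "
from bench import ctrl
print(ctrl.hand_in())"
```

```text
the job is handed in; nothing more can be done
None
```

I handed the job in at about 16 s; the hand-in returned no verdict. The last pictures showed the cup's plate facing the reader, the lid seated flush, and the fin in line with the half-way ribs, with the lid still gripped at about 62 N.

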